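# Zero the colony counter and register one count

### The arm

A 6-joint arm with a two-finger parallel gripper is mounted at the origin on a cart in front of the work surface, level with it; the furniture and walls round the work are solid. World frame = base frame: x ahead of the robot, y to its left, z up, the work surface at z = 0. Lengths are in mm, angles in rad, forces in N, time in s.
With the tool pointing down it reaches from about 275 to 750 mm from the base axis. Payload 10.2 kg.
Tool frame: the origin (TCP) lies at the very end of the fingers, on their centre line; the grasp point (between the pads) lies ctrl.grip_depth behind it (ctrl.grip_depth is the distance from the TCP to the grasp point, in mm); z points along the fingers, y is the direction in which the jaws open and shut (so a half turn about z gives the same grasp; the last joint's range is limited). The gripper opens to 85 mm and grips with 20 to 120 N. Pads are 22 mm wide; open, the fingers measure 114 mm over their backs; the gripper's body (76 mm by 85 mm) begins 54 mm behind the grasp point. The pads swing forward as they close: fully open they stand 13 mm farther back than shut.
Start: joints at [-1.549, 0.313, 1.498, -0, 1.331, -0.223], TCP at [127.227, -509.357, 231.294] pointing down, gripper open.
Joint ranges: [-2.94, 2.94], [-0.97, 2.17], [0.19, 2.56], [-1.23, 4.37], [0.02, 3.11], [-2.88, 2.88]. Speed limits (rad/s): [2.39, 2.39, 3.01, 3.14, 3.14, 3.14].

### API

Orientations are given as a unit quaternion [w, x, y, z].
In Python, from rig import telemetry, eyes, ctrl, nets gives the robot as it stands. The module is installed in compiled form; this text tells all that it offers.
- The arm moves only by the tool drive_tool, never from a script. Its argument "series" is text: rows parted by semicolons, each of 7 numbers parted by spaces: the shift along the tool's x, y, z normalised to -1 to 1, where 1 is 0.12 m, then the turn, a rotation vector about the tool's x, y, z normalised to -1 to 1, where 1 is 0.5 rad, then the opening, from 0 (shut) to 1 (fully open). In form: tx ty tz wx wy wz hand; .... A call has 1 to 20 rows; each row is the pose to reach, as a shift and turn from the pose measured when the call began, along the tool's axes at that moment; what a row does not reach only later rows make up. A row lasts 1/10 s, in which the tool goes at most 50 mm and 8.59 degrees, less where a joint would pass 70% of its speed; a pose out of reach is approached as far as the arm can. A call with a number of a shift or a turn outside -1 to 1 is refused whole. A call with a gripper value outside its range is refused whole. The fingers move at their own pace and stop on an object; "newtons" is the grip in N (left out, the last holds). Time passes only in rows, so rows that repeat a pose let the fingers close. It gives the time, the measured TCP pose, the force and the opening at its end, in the units of the state.
- telemetry.sense(): the state, without advancing time (a new reading comes with each control period).
- eyes.capture(name): name is "side" or "top" or "wrist"; returns a dict with "frame" (384x512x3 uint8, red, green, blue), "fx", "fy", "cx", "cy" (pixels), "view" (4x4, takes a point from world to camera coordinates). Camera axes: x right, y up, looking along -z (the intrinsics and any distortion apply to the point x, -y, -z); pixel columns grow to the right and rows downward; lengths in mm; the calibration is good to about 2 mm. The wrist camera is an equidistant fisheye: a pixel r from the principal point sees the ray r / f radians off the axis. A picture is of the moment at which its call begins. There is no depth.
- ctrl.finish_job(): hands the job in, once; it reports no verdict.
Trained networks look in a picture, given as the dict that the camera call returned (one of the last four; its "shot" number tells which), for a name from the list of things; names that differ only in an ending like _2 or _b are one class to them, and where a whole thing is asked for, a point or a joint stands for the part that bears it (a point fixed in the world has none). Each returns a list of dicts, best first, with "confidence" (0 to 1); they miss things now and then, are a little off and sometimes report something else, mostly with a low value. They report only what shows in the picture. A call takes as long as a camera call.
- nets.spot_in(name, picture): "rect" ([left, top, right, bottom] in pixels, round what is visible of it).
The state is a dict: "time_s": time; "joints": joint angles; "dq": joint speeds; "tau": joint torques, N m; "eef_pos": TCP position; "ee_rot": TCP orientation; "force": force on the tool from outside, world axes, zero at the start; "wrist_torque": the same for the moment, N m; "grip_width": opening from 0.0 (shut) to 1.0 (fully open).
Only numpy, scipy, OpenCV 4.12 (cv2) and the standard library are available. Lean on these libraries where they do the work, as an engineer would, in place of code of your own. Each camera call takes 0.05 s, during which the arm holds its last target. There are 200 camera calls.

### The job

Zero the colony counter by gently pressing the round key on its control box all the way down and letting it come back up. Then register a count: with the fingertips press lightly from above on the petri dish that sits on the counter's round plate until the plate sinks, and withdraw so that it rises again with the dish still seated on it. Do not press the square key, do not lift the dish, and leave everything else where it stands.

Things in the scene. Friction and masses are not known exactly. Their poses are not given: they have to be found in the camera images.
- counter: colony counter, fixed to the bench: white square housing 124 x 124 mm, 38 high, with a grey collar to 41 mm and a round dark steel counting plate in the middle of its top. Origin on the bench under its centre, z up. It may stand left or right of the control box
- plate (a joint): how far the round counting plate is pressed straight down, 0 (up) to 0.008 m; a count is registered at 0.003 m. Springs back; starts to yield at about 2 N, needs about 4 N for a count, about 7 N at its stop
- plate_center (a point): centre of the flat top of the counting plate, on which the dish lies: 52 mm above the bench when up. The plate is 104 mm across with a 4 mm high rim round the dish
- dish: closed petri dish to be pressed, 92 mm across, 15 high, loose (about 30 g), lying inside the rim of the counting plate with about 2 mm play; origin at the centre of its underside, its flat top 15 mm above that (67 mm above the bench)
- control_box: control box of the counter, fixed to the bench: white, 90 mm (its x) by 150 mm (its y), 32 high, with a blank dark display on its far half (+x) and two grey keys on its near half, 76 mm apart along y. Origin on the bench under its centre, z up
- round_key_top (a point): centre of the top of the round zero key (32 mm across), at x -16 mm, y +38 mm (the left one seen from the robot) of the control box, 46 mm above the bench and 14 mm above the box when up
- round_key (a joint): travel of the round key straight down, 0 (up) to 0.006 m (stop); it zeroes the counter at 0.0035 m. Springs back; yields at about 2 N, about 5 N at its stop
- square_key_top (a point): centre of the top of the square key (30 x 30 mm), at x -16 mm, y -38 mm (the right one) of the control box, 46 mm above the bench; not to be pressed
- square_key (a joint): travel of the square key, 0 (up) to 0.006 m; same spring as the round key; must stay up
- tape_roll: roll of brown tape lying flat, 92 mm across, 48 high; loose bystander; origin under its centre
- spare_dish: second closed petri dish, 92 mm across, 15 high, lying directly on the bench; loose bystander, not the dish to be counted; origin under its centre
- beaker: glass beaker, 56 mm across, 70 high; loose bystander; origin under its centre
- small_bottle: small screw-cap reagent bottle, 44 mm across, 89 high; loose bystander; origin under its centre
- specimen_cup: screw-lid specimen cup, 62 mm across, 68 high; loose bystander; origin under its centre
- burner: glass spirit burner with cap, 69 mm across, 81 high; loose bystander; origin under its centre
- slide_box: flat lidded box, 95 x 100 x 36 mm; loose bystander; origin under its centre

How it is judged:
By the outcome, as a careful person would: the job done as asked, in the order asked, and still so for the second after the job is handed in, with the robot touching nothing.
It also fails if it takes over 40 s, if anything falls off the work surface, if the arm or the gripper's body presses on something with over 40 N, if the wrist force passes 120 N, or if a joint passes its speed limit or range.

## Working session

There is one attempt and no reset: what is moved stays moved. The work goes in short steps, Python scripts to look and compute and a tool call to move; the robot and the scene stay as the last step left them, time stands still between calls to the robot, and variables do not carry over. Pictures are saved under pics/ and viewed, about 8 in all and at most 12, crops included, and the job is handed in when it is done.

Besides the shell and the picture viewer there is one more tool, called as name(argument=value, ...) on one line, values as JSON. drive_tool: Moves the arm, as the interface text tells. Scaled input: -1 to 1 covers 0.12 m each way for a shift and 0.5 rad each way for a turn. Its arguments: {"type":"object","properties":{"series":{"type":"string"},"newtons":{"type":"number"}},"required":["series"]}

```bash
mkdir -p pics; cat > h.py <<'E'
import numpy as np, cv2
from rig import telemetry, eyes, ctrl, nets
def ray(p,u,v):
    V=np.array(p["view"]);R=V[:3,:3];o=-R.T@V[:3,3]
    d=np.array([(u-p["cx"])/p["fx"],-(v-p["cy"])/p["fy"],-1.]);return o,R.T@d
def at(p,u,v,z):
    o,d=ray(p,u,v);return o+d*(z-o[2])/d[2]
def proj(p,X):
    V=np.array(p["view"]);c=V[:3,:3]@np.array(X)+V[:3,3]
    return p["cx"]+p["fx"]*c[0]/-c[2],p["cy"]-p["fy"]*c[1]/-c[2]
E
python3 - <<'E'
from h import *
s=telemetry.sense();print(s)
Z=dict(counter=38,dish=67,control_box=32,round_key=46,square_key=46,tape_roll=48,spare_dish=15,beaker=70,small_bottle=89,specimen_cup=68,burner=81,slide_box=36)
for n in("top","side"):
    p=eyes.capture(n);cv2.imwrite(f"pics/{n}.png",p["frame"][:,:,::-1])
    print(n,p["fx"],p["cx"],p["cy"],np.round(p["view"],3).tolist(),[k for k in p])
    for k in Z:
        for r in nets.spot_in(k,p)[:2]:
            a=r["rect"];print(k,round(r["confidence"],2),np.round(a),np.round(at(p,(a[0]+a[2])/2,(a[1]+a[3])/2,Z[k])))
E
```

```text
{'time_s': 0.0, 'joints': array([-1.54939175e+00,  3.13461292e-01,  1.49843024e+00, -1.94416520e-05,
        1.33101828e+00, -2.23418313e-01]), 'dq': array([ 0.00194766, -0.00138104, -0.00093736,  0.00025009, -0.00145085,
       -0.00077353]), 'tau': array([-5.06911801e-04, -4.12264538e+01, -2.59743959e+01, -2.84055577e-04,
        4.05236904e-03, -1.99919850e-05]), 'eef_pos': array([ 127.22023531, -509.0848814 ,  230.73187939]), 'ee_rot': array([-6.56174462e-04,  9.92516572e-01,  1.22108231e-01,  5.70148846e-05]), 'force': array([ 0.3830346 , -0.91105798, -1.11766739]), 'wrist_torque': array([ 0.02222435,  0.0024483 , -0.01716656]), 'grip_width': 1.000311495167007}
top 373.98812593825323 260.1343031348679 191.30412568304538 [[-0.003, -1.0, -0.002, 48.193], [0.987, -0.004, 0.163, -592.724], [-0.163, -0.001, 0.987, -1154.314], [0.0, 0.0, 0.0, 1.0]] ['frame', 'fx', 'fy', 'cx', 'cy', 'view', 'shot']
counter 0.92 [172. 169. 210. 207.] [605. 271.  38.]
counter 0.4 [237. 185. 282. 214.] [569.  48.  38.]
dish 0.72 [174. 173. 201. 202.] [603. 276.  67.]
dish 0.45 [346. 227. 382. 259.] [ 427.
[... 1410 characters left out ...]
.64 [258. 208. 268. 220.] [550.  98.  46.]
square_key 0.65 [251. 199. 268. 206.] [560.  35.  46.]
tape_roll 0.81 [289. 170. 316. 192.] [ 434. -101.   48.]
tape_roll 0.35 [157. 252. 193. 300.] [716. 344.  48.]
spare_dish 0.89 [297. 187. 325. 206.] [411. -63.  15.]
beaker 0.9 [316. 215. 342. 247.] [413. 224.  70.]
small_bottle 0.88 [180. 194. 199. 229.] [716. 165.  89.]
small_bottle 0.53 [257. 211. 270. 219.] [551. 184.  89.]
specimen_cup 0.58 [174. 187. 197. 209.] [749.  49.  68.]
specimen_cup 0.26 [210. 252. 260. 273.] [604. 330.  68.]
burner 0.77 [156. 254. 193. 301.] [704. 391.  81.]
burner 0.69 [288. 169. 315. 191.] [444. -33.  81.]
slide_box 0.68 [284. 156. 323. 175.] [ 414. -263.   36.]
```

```bash
python3 - <<'E'
from h import *
a=cv2.imread("pics/top.png")[120:280,150:400];b=cv2.imread("pics/side.png")[150:310,150:350]
cv2.imwrite("pics/topc.png",cv2.resize(a,None,fx=3.2,fy=3.2,interpolation=2));cv2.imwrite("pics/sidec.png",cv2.resize(b,None,fx=3.5,fy=3.5,interpolation=2))
E
```

```text
(no output)
```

View pics/topc.png

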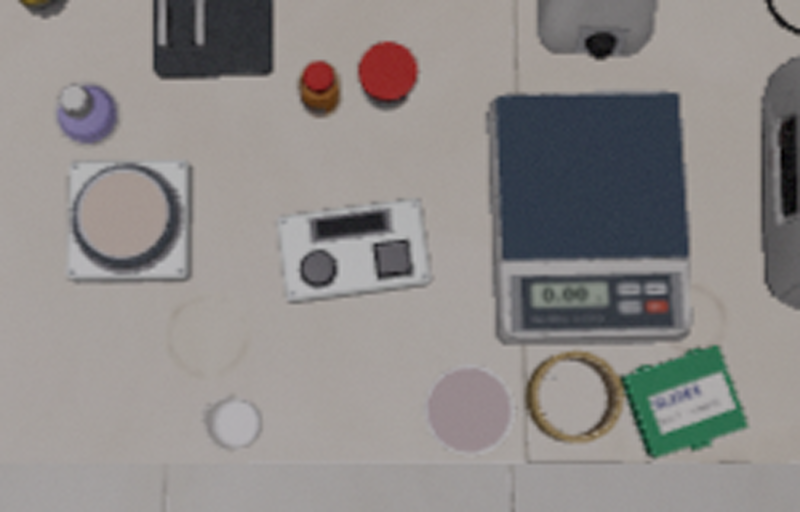

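View pics/sidec.png

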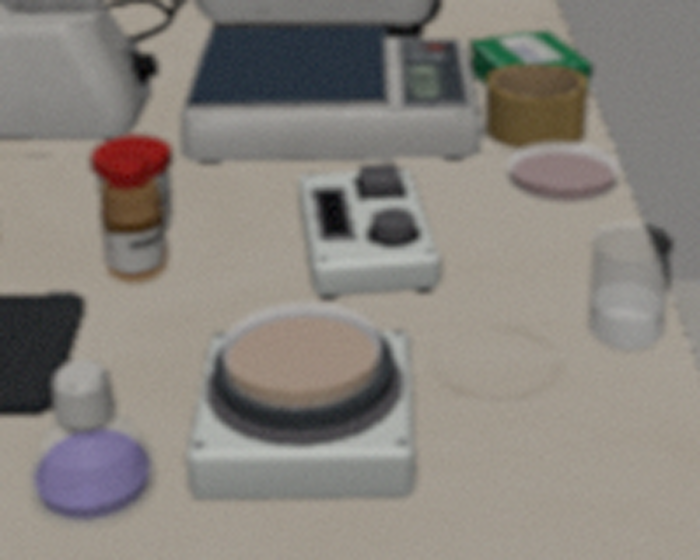

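The top picture shows the counter at the left, with the dish's centre near full-image pixel (188, 187). The control box is in the middle, round key near (250, 204) and square key near (273, 201). In the side view the round key is near (262.6, 214.6) and the dish top near (236.6, 249.7). I'll convert these to positions and check them against each other.

```bash
cat > m.py <<'E'
from h import *
from scipy.spatial.transform import Rotation as Ro
t=eyes.capture("top");s=eyes.capture("side")
for n,z,a,b in(("key",46,(249.6,203.6),(262.5,214.5)),("sq",46,(272.7,200.8),(258.7,202)),("dish",67,(188.3,186.4),(236.5,249.6))):
    print(n,at(t,*a,z).round(1),at(s,*b,z).round(1))
    o,d=ray(t,*a);q,e=ray(s,*b);k=np.linalg.lstsq(np.c_[d,-e],q-o,rcond=None)[0];print((o+k[0]*d).round(1),(q+k[1]*e).round(1))
E
python3 m.py
```

```text
key [553.5  80.   46. ] [552.3 101.   46. ]
[554.9  80.3  35.5] [552.3  80.5  35.1]
sq [562.3   5.9  46. ] [561.8  31.2  46. ]
[564.    5.5  33.7] [562.1   5.6  33.5]
dish [606.5 274.1  67. ] [604.5 286.4  67. ]
[607.7 275.5  60.3] [605.4 275.5  59.9]
```

drive_tool(series="0.3 -0.26 0 0 0 0 0;0.65 -0.55 0 0 0 0 0;0.93 -0.78 0 0 0 0 0;0.93 -0.78 0 0 0 0 0;0.93 -0.78 0 0 0 0 0", newtons=20)

```text
time_s: 1.9
eef_pos: [213.2, -391.3, 231.7]
ee_rot: [0.001, 0.992, 0.123, -0.0]
force: [-0.4, -0.4, -0.2]
grip_width: 0.147
```

drive_tool(series="0.3 -0.26 0 0 0 0 0;0.65 -0.55 0 0 0 0 0;0.93 -0.78 0 0 0 0 0;0.93 -0.78 0 0 0 0 0;0.93 -0.78 0 0 0 0 0")

```text
time_s: 2.4
eef_pos: [298.7, -274.0, 231.6]
ee_rot: [0.001, 0.992, 0.123, -0.0]
force: [0.2, -0.0, -0.6]
grip_width: -0.001
```

drive_tool(series="0.3 -0.26 0 0 0 0 0;0.65 -0.55 0 0 0 0 0;0.93 -0.78 0 0 0 0 0;0.93 -0.78 0 0 0 0 0;0.93 -0.78 0 0 0 0 0")

```text
time_s: 2.9
eef_pos: [384.0, -157.0, 231.2]
ee_rot: [0.001, 0.992, 0.123, -0.0]
force: [0.2, -0.0, -0.3]
grip_width: 0.001
```

drive_tool(series="0.3 -0.26 0 0 0 0 0;0.65 -0.55 0 0 0 0 0;0.93 -0.78 0 0 0 0 0;0.93 -0.78 0 0 0 0 0;0.93 -0.78 0 0 0 0 0")

```text
time_s: 3.4
eef_pos: [469.4, -40.7, 230.6]
ee_rot: [0.001, 0.992, 0.123, -0.001]
force: [0.1, 0.5, -0.3]
grip_width: -0.001
```

drive_tool(series="0.3 -0.26 0.2 0 0 0 0;0.65 -0.55 0.5 0 0 0 0;0.93 -0.81 0.85 0 0 0 0;0.93 -0.81 0.85 0 0 0 0;0.93 -0.81 0.85 0 0 0 0;0.93 -0.81 0.85 0 0 0 0")

```text
time_s: 4.0
eef_pos: [553.9, 78.0, 128.3]
ee_rot: [0.001, 0.993, 0.121, -0.001]
force: [0.4, -0.8, -0.3]
grip_width: -0.0
```

```bash
cat > w.py <<'E'
from h import *
import sys
s=telemetry.sense();print(s["time_s"],s["eef_pos"].round(1),s["force"].round(2))
p=eyes.capture("wrist");print(p["fx"],p["cx"],p["cy"])
def wat(u,v,z):
    x,y=(u-p["cx"])/p["fx"],(v-p["cy"])/p["fy"];r=np.hypot(x,y)+1e-9
    c=np.array([x/r*np.sin(r),-y/r*np.sin(r),-np.cos(r)]);V=np.array(p["view"]);R=V[:3,:3];o=-R.T@V[:3,3];d=R.T@c
    return (o+d*(z-o[2])/d[2]).round(1)
for k,z in(("round_key",46),("square_key",46),("dish",67),("counter",38),("control_box",32)):
    for r in nets.spot_in(k,p)[:2]:
        a=r["rect"];print(k,round(r["confidence"],2),np.round(a),wat((a[0]+a[2])/2,(a[1]+a[3])/2,z))
for a in sys.argv[2:]:
    u,v,z=map(float,a.split(","));print(a,wat(u,v,z))
cv2.imwrite("pics/"+sys.argv[1],p["frame"][:,:,::-1])
E
python3 w.py w1.png
```

```text
4.0 [553.9  78.  128.3] [ 0.42 -0.85 -0.33]
297.3186396354542 250.91950613799543 188.1265418289056
round_key 0.82 [224. 172. 262. 210.] [556.   84.7  46. ]
square_key 0.56 [315. 179. 354. 222.] [565.5   8.5  46. ]
square_key 0.51 [225. 172. 264. 210.] [556.2  83.6  46. ]
dish 0.77 [  0.  35.  79. 143.] [607.7 265.3  67. ]
counter 0.82 [  6.  22. 132. 162.] [604.8 253.6  38. ]
counter 0.3 [312. 182. 352. 219.] [562.8   7.4  38. ]
control_box 0.81 [199. 105. 376. 226.] [581.3  52.6  32. ]
control_box 0.44 [  1.  32.  77. 144.] [604.  294.9  32. ]
```

View pics/w1.png

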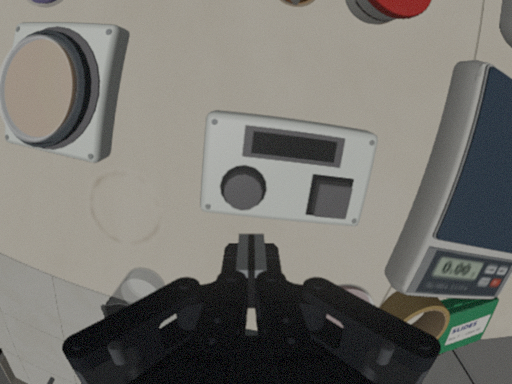

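The wrist view shows the round key at about (243, 188), ahead of the shut fingertips, and the square key at (331, 197). It puts the round key at (556, 85), against (553.5, 80) from the top camera. I'll aim for (555, 82).

drive_tool(series="0.02 -0.03 0.2 0 0 0 0;0.02 -0.03 0.45 0 0 0 0;0.02 -0.03 0.6 0 0 0 0;0.02 -0.03 0.61 0 0 0 0;0.02 -0.03 0.61 0 0 0 0")

```text
time_s: 4.8
eef_pos: [555.7, 83.3, 56.6]
ee_rot: [0.001, 0.993, 0.122, 0.0]
force: [0.9, -0.3, 0.6]
grip_width: -0.002
```

```bash
python3 w.py w2.png; python3 - <<'E'
from h import *
p=eyes.capture("side");c=p["frame"][150:300,200:330,::-1]
q=eyes.capture("top");d=q["frame"][150:250,200:300,::-1]
print([np.round(proj(x,telemetry.sense()["eef_pos"]),1) for x in(p,q)])
a=cv2.resize(c,(520,600),interpolation=2);w=cv2.imread("pics/w2.png")[130:280,180:330]
cv2.imwrite("pics/m2.png",np.hstack([cv2.resize(a,(390,450)),cv2.resize(w,(405,450),interpolation=2)]))
E
```

```text
4.8 [555.7  83.3  56.6] [ 0.85 -0.32  0.65]
297.3186396354542 250.91950613799543 188.1265418289056
round_key 0.91 [225. 206. 273. 245.] [563.2  85.9  46. ]
square_key 0.93 [338. 216. 393. 271.] [567.2  12.1  46. ]
dish 0.84 [  2.  29.  27. 161.] [613.8 231.4  67. ]
counter 0.56 [  0.  11.  99. 193.] [608. 226.  38.]
control_box 0.7 [190. 121. 422. 271.] [583.9  55.4  32. ]
[array([261.1, 207.5]), array([248.4, 202.5])]
```

View pics/m2.png

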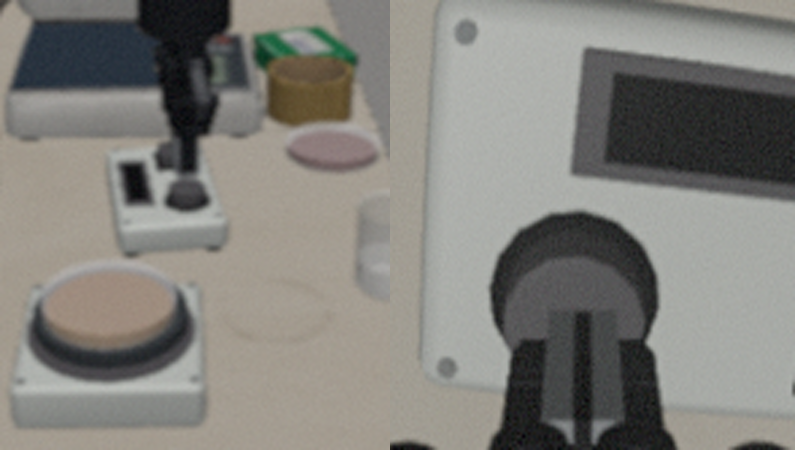

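The fingertips are directly over the round key's top, with a little under 3 mm between the estimates in the horizontal plane. Pressing in small steps.

drive_tool(series="0 0 0.03 0 0 0 0;0 0 0.06 0 0 0 0;0 0 0.08 0 0 0 0;0 0 0.09 0 0 0 0;0 0 0.1 0 0 0 0;0 0 0.11 0 0 0 0;0 0 0.115 0 0 0 0;0 0 0.12 0 0 0 0;0 0 0.12 0 0 0 0")

```text
time_s: 6.1
eef_pos: [555.4, 83.5, 41.9]
ee_rot: [0.001, 0.993, 0.122, 0.0]
force: [-2.9, -0.9, 3.5]
grip_width: 0.002
```

drive_tool(series="0 0 0.007 0 0 0 0;0 0 0.012 0 0 0 0;0 0 0.016 0 0 0 0;0 0 0.018 0 0 0 0;0 0 0.018 0 0 0 0;0 0 0.018 0 0 0 0")

```text
time_s: 6.7
eef_pos: [555.5, 83.5, 40.0]
ee_rot: [0.001, 0.993, 0.122, 0.0]
force: [-4.4, -0.4, 7.6]
grip_width: -0.002
```

drive_tool(series="0 0 0.004 0 0 0 0;0 0 0.006 0 0 0 0;0 0 0.006 0 0 0 0")

```text
time_s: 7.0
eef_pos: [555.5, 83.5, 40.0]
ee_rot: [0.001, 0.993, 0.122, 0.0]
force: [-4.7, -0.4, 11.4]
grip_width: 0.001
```

The key is at its stop: the force rises but the position stays the same. Withdrawing and going to the dish.

drive_tool(series="0 0 -0.03 0 0 0 0;0 0 -0.1 0 0 0 0;0 0 -0.35 0 0 0 0;0 0 -0.65 0 0 0 0;0 0 -0.75 0 0 0 0;0 0 -0.75 0 0 0 0")

```text
time_s: 7.6
eef_pos: [556.4, 83.7, 131.7]
ee_rot: [0.002, 0.993, 0.122, 0.002]
force: [-0.8, -0.0, 0.0]
grip_width: -0.0
```

drive_tool(series="0.15 -0.24 0 0 0 0 0;0.3 -0.5 0 0 0 0 0;0.4 -0.72 0 0 0 0 0;0.4 -0.72 0 0 0 0 0;0.4 -0.72 0 0 0 0 0")

```text
time_s: 8.1
eef_pos: [581.4, 179.2, 129.8]
ee_rot: [0.002, 0.992, 0.123, 0.001]
force: [-0.2, -0.1, -0.6]
grip_width: -0.001
```

```bash
python3 w.py w3.png
```

```text
8.1 [581.4 179.2 129.8] [-0.19 -0.13 -0.55]
297.3186396354542 250.91950613799543 188.1265418289056
round_key 0.82 [323. 224. 364. 260.] [556.8  86.6  46. ]
square_key 0.72 [391. 230. 428. 264.] [565.   13.9  46. ]
square_key 0.32 [293. 164. 447. 264.] [588.9  72.1  46. ]
dish 0.95 [ 80.  79. 190. 202.] [609.2 272.7  67. ]
counter 0.73 [ 79.  58. 230. 216.] [608.5 266.8  38. ]
counter 0.5 [457. 312. 512. 363.] [ 427.8 -248.    38. ]
control_box 0.7 [298. 163. 447. 263.] [585.6  62.2  32. ]
control_box 0.44 [ 79.  83. 191. 199.] [599.9 285.6  32. ]
```

View pics/w3.png

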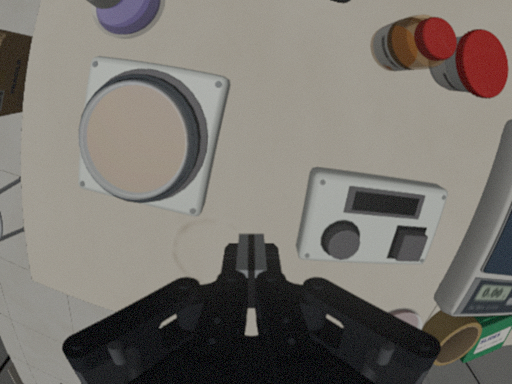

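The dish is at about (135, 140) in the wrist view. That gives (608, 274), in agreement with the top camera. Both keys are up.

drive_tool(series="0.15 -0.24 0 0 0 0 0;0.3 -0.5 0 0 0 0 0;0.41 -0.71 0.1 0 0 0 0;0.41 -0.71 0.3 0 0 0 0;0.41 -0.71 0.42 0 0 0 0;0.41 -0.71 0.42 0 0 0 0;0.41 -0.71 0.42 0 0 0 0")

```text
time_s: 9.1
eef_pos: [609.8, 272.1, 81.6]
ee_rot: [0.002, 0.993, 0.121, 0.002]
force: [-0.4, -1.0, -0.0]
grip_width: -0.004
```

```bash
python3 w.py w4.png
```

```text
9.1 [609.8 272.1  81.6] [-0.44 -0.99 -0.01]
297.3186396354542 250.91950613799543 188.1265418289056
round_key 0.56 [411. 290. 444. 321.] [559.1  91.5  46. ]
round_key 0.2 [469.  87. 512. 146.] [730.6 113.8  46. ]
square_key 0.72 [464. 286. 496. 316.] [567.3  16.1  46. ]
dish 0.76 [166. 157. 311. 283.] [617.4 281.1  67. ]
dish 0.15 [377. 232. 512. 322.] [603.3 115.4  67. ]
counter 0.61 [152. 112. 346. 283.] [622.2 276.1  38. ]
control_box 0.75 [377. 235. 511. 322.] [582.6  75.2  32. ]
control_box 0.51 [421. 346. 470. 384.] [450.2 -29.7  32. ]
```

View pics/w4.png

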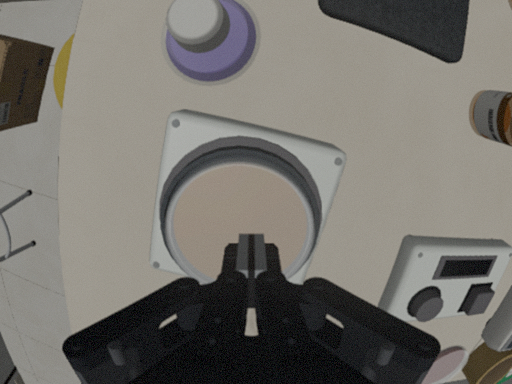

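The fingertips are over the dish, whose disc centre is near (239, 232). They're about 5 mm off centre, so I'll shift by that much and press slowly.

drive_tool(series="0 -0.02 0.03 0 0 0 0;0 -0.04 0.07 0 0 0 0;0 -0.04 0.1 0 0 0 0;0 -0.04 0.11 0 0 0 0;0 -0.04 0.12 0 0 0 0;0 -0.04 0.13 0 0 0 0;0 -0.04 0.135 0 0 0 0;0 -0.04 0.14 0 0 0 0;0 -0.04 0.145 0 0 0 0;0 -0.04 0.145 0 0 0 0")

```text
time_s: 10.4
eef_pos: [608.7, 277.3, 64.4]
ee_rot: [0.002, 0.993, 0.121, 0.003]
force: [-2.0, -0.4, 3.6]
grip_width: -0.001
```

drive_tool(series="0 0 0.006 0 0 0 0;0 0 0.012 0 0 0 0;0 0 0.017 0 0 0 0;0 0 0.021 0 0 0 0;0 0 0.021 0 0 0 0;0 0 0.021 0 0 0 0")

```text
time_s: 11.0
eef_pos: [608.7, 277.3, 61.9]
ee_rot: [0.002, 0.993, 0.121, 0.003]
force: [-2.9, -1.1, 4.3]
grip_width: 0.002
```

drive_tool(series="0 0 0.005 0 0 0 0;0 0 0.01 0 0 0 0;0 0 0.01 0 0 0 0;0 0 0.01 0 0 0 0")

```text
time_s: 11.4
eef_pos: [608.7, 277.3, 60.8]
ee_rot: [0.002, 0.993, 0.122, 0.003]
force: [-2.0, -0.7, 4.9]
grip_width: 0.001
```

```bash
python3 - <<'E'
from h import *
f=[]
for i in range(5):
    p=eyes.capture("side");f.append(telemetry.sense()["force"])
print(np.mean(f,0).round(2),telemetry.sense()["eef_pos"].round(1));cv2.imwrite("pics/pressed.png",p["frame"][:,:,::-1])
E
```

```text
[-3.13 -0.8   5.61] [608.7 277.3  60.8]
```

The plate is down about 6 mm at 5.6 N, which is past the 3 mm count and short of the stop. Withdrawing slowly straight up.

drive_tool(series="0 0 -0.015 0 0 0 0;0 0 -0.03 0 0 0 0;0 0 -0.045 0 0 0 0;0 0 -0.06 0 0 0 0;0 0 -0.08 0 0 0 0;0 0 -0.15 0 0 0 0;0 0 -0.4 0 0 0 0;0 0 -0.75 0 0 0 0;0 0 -0.98 0 0 0 0;0 0 -0.98 0 0 0 0")

```text
time_s: 12.65
eef_pos: [609.6, 278.1, 183.8]
ee_rot: [0.001, 0.993, 0.122, 0.007]
force: [1.1, -0.2, -0.3]
grip_width: -0.003
```

drive_tool(series="-0.3 0.3 0 0 0 0 0;-0.6 0.6 0 0 0 0 0;-0.8 0.8 0 0 0 0 0;-0.8 0.8 0 0 0 0 0;-0.8 0.8 0 0 0 0 0")

```text
time_s: 13.15
eef_pos: [539.6, 161.5, 182.9]
ee_rot: [0.001, 0.993, 0.121, 0.007]
force: [-0.5, 0.1, 0.2]
grip_width: 0.001
```

```bash
python3 w.py w5.png; python3 - <<'E'
from h import *
p=eyes.capture("side");cv2.imwrite("pics/side2.png",p["frame"][:,:,::-1])
f=lambda n:cv2.resize(cv2.imread(n)[180:310,150:290],(400,371),interpolation=2)
cv2.imwrite("pics/cmp.png",np.hstack([f("pics/side.png"),f("pics/side2.png")]))
E
```

```text
13.15 [539.6 161.5 182.9] [-0.52  0.07  0.16]
297.3186396354542 250.91950613799543 188.1265418289056
round_key 0.65 [311. 164. 342. 196.] [555.6  86.3  46. ]
square_key 0.82 [377. 170. 405. 206.] [565.4  12.   46. ]
dish 0.86 [ 99.  36. 193. 138.] [605.5 273.1  67. ]
counter 0.72 [ 92.  23. 228. 157.] [604.  268.3  38. ]
counter 0.6 [ 99.  36. 197. 136.] [605.7 281.9  38. ]
control_box 0.69 [283. 113. 423. 210.] [579.3  59.2  32. ]
```

View pics/cmp.png

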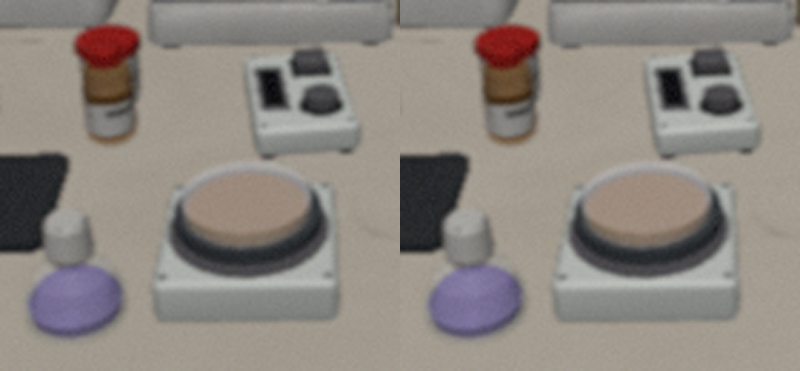

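View pics/w5.png

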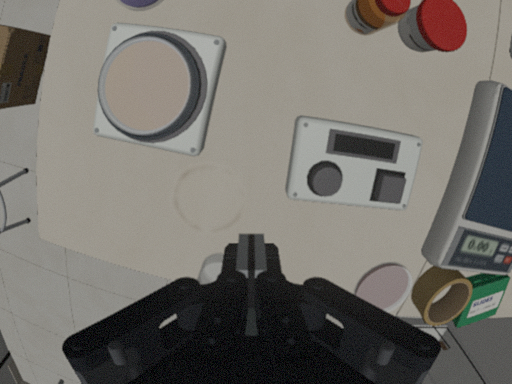

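The before and after views match: the dish is seated on the raised plate, both keys are up, and the bystanders in view haven't moved. The arm is clear of everything.

```bash
python3 -c "
from rig import ctrl
print(ctrl.finish_job())"
```

```text
the job is handed in; nothing more can be done
None
```

I zeroed the counter with the round key, then registered a count by pressing on the dish, and handed the job in at about 13 s. The hand-in gives no verdict.

- **Round key:** I pressed it to its stop. The fingertips stayed at z = 40.0 mm while the force rose to 11.4 N, about twice the 5 N given for the stop. I then let it come back up.
- **Dish and plate:** I pressed the dish down about 6 mm with roughly 5.6 N, past the 3 mm count point and short of the 8 mm stop, then withdrew straight up. There was no direct readout of the plate; the depth comes from the fingertip height.
- **Final pictures:** The dish sits on the raised plate as it did at the start and both keys are up. The bottle and burner stand as they did in the side view. The other bystanders look in place, but I didn't compare them closely. The arm was clear of everything, with force near zero.
- **Disagreements:** The top and wrist cameras differed by up to 6 mm on the key and dish centres. Triangulating with the side camera put the key and dish tops 7–12 mm too low. I took that to be because the side view also shows part of their sides. The forces felt on contact matched the heights you gave.

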